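# Angle a stretcher length past the keeper post into its rack bay

### The arm

A 7-joint arm with a two-finger parallel gripper is mounted at the origin on the work surface. World frame = base frame: x ahead of the robot, y to its left, z up, the work surface at z = 0. Lengths are in m, angles in rad, forces in N, time in s.
With the tool pointing down it reaches from about 0.35 to 0.9 m from the base axis. Payload 8.1 kg.
Tool frame: the origin (TCP) lies midway between the tips of the shut fingers; the grasp point (between the pads) lies behind it (arm.tcp_to_grasp is the z of the grasp point in the tool frame, in m); z points along the fingers, y is the line along which they close (so a half turn about z gives the same grasp; the last joint's range is limited). The gripper opens to 92 mm and grips with 3 to 60 N. Pads are 19 mm wide; open, the fingers measure 130 mm over their backs; the gripper's body (75 mm by 190 mm) begins 47 mm behind the grasp point.
Start: joints at [-1.442, 0.434, 0.025, 1.573, -0.012, 1.134, -0.075], TCP at [0.144, 0.608, 0.227] pointing down, gripper open.
Joint ranges: [-2.62, 2.62], [-0.44, 2.09], [-1.27, 1.32], [0.08, 2.57], [-1.32, 4.46], [0.12, 2], [-2.74, 2.74]. Speed limits (rad/s): [2.22, 2.22, 3.01, 3.01, 3.14, 3.14, 3.14].

### API

Orientations are given as a rotation vector (axis times angle).
In Python, from cell import readout, vision, arm gives the robot as it stands.
- The arm moves only by the tool carry_out, never from a script. Its argument "increments" is one flat list of numbers, 6 for each row, row after row: the shift along the world's x, y, z in mm, then the turn, a rotation vector about the world's x, y, z in rad. In form: [tx, ty, tz, wx, wy, wz, tx, ty, tz, wx, wy, wz, ...]. A call has 1 to 20 rows; each row shifts and turns the commanded pose from where the row before left it; what a row does not reach is not made up. A row lasts 1/8 s, in which the tool goes at most 62.5 mm and 10.7 degrees, less where a joint would pass 70% of its speed; a pose out of reach is approached as far as the arm can. A call with a gripper value outside its range is refused whole. "grip" is the closure, from 0 (fully open) to 1 (shut), set as the call begins (left out, the last holds). The fingers move at their own pace and stop on an object; "newtons" is the grip in N (left out, the last holds). Time passes only in rows, so rows that do not move let the fingers close. It gives the time, the measured TCP pose, the force, the opening and the grip force at its end, in the units of the state.
- readout.observe(): the state, without advancing time (a new reading comes with each control period).
- vision.get_image(name): name is "scene" or "top" or "wrist"; returns the picture (420x560x3 uint8, red, green, blue); there is no depth.
- vision.calibration(name): a dict with "fov_y" (degrees; the focal length in pixels is half the picture's height over the tangent of half this angle, whatever the lens; pixels are square), "cx", "cy" (the principal point, pixels), "k1" (the pictures are not rectified: a ray, as slopes to the right and down, at radius r is drawn at 1 + k1 r^2 times it, then the intrinsics apply), "pose" (4x4, takes a point from camera to world coordinates). Camera axes: x right, y up, looking along -z (the intrinsics and any distortion apply to the point x, -y, -z); pixel columns grow to the right and rows downward; lengths in m; the calibration is good to about 2 mm. A picture is of the moment at which its call begins: read the wrist's pose just before it. calibration takes no time and is no camera call; for the wrist camera it gives the pose at the moment of the call.
- arm.sign_off(): hands the job in; it is judged then, once.
The state is a dict: "clock": time; "joints": joint angles; "dq": joint speeds; "joint_efforts": joint torques, N m; "position": TCP position; "ee_rot": TCP orientation; "force": force on the tool from outside, world axes, zero at the start; "ft_torque": the same for the moment, N m; "width": opening from 0.0 (shut) to 1.0 (fully open); "gripper_force": force on a finger pad.
Only numpy, scipy, OpenCV 4.12 (cv2) and the standard library are available. Lean on these libraries where they do the work, as an engineer would, in place of code of your own. Each camera call takes 0.05 s, during which the arm holds its last target. There are 200 camera calls.

### The job

Put the loose pine stretcher length away in the empty front bay of the bench rack by pushing it along the bench with the fingertips, never gripping it or picking it up: angle its left end in behind the keeper post while the right end is still outside, then swing the right end in past the rack's end. Finish with the length lying flat and snug along its whole length against the bay's back rail, between the two end cheeks. Leave the paint tub, the bottle and the tin of brushes standing where they are.

Things in the scene. Friction and masses are not known exactly. Their poses are not given: they have to be found in the camera images.
- bar: The loose stretcher length: straight, square-ended pine bar lying flat on the bench in front of the rack, 320 x 38 x 20 mm high, 0.11 to 0.23 kg, slides under dry friction and stays where left. Origin: centre of its underside; y along it to its left end as seen from the robot, x across it, away from the robot, z up. Its left end starts to the right of the post.
- bar_left (a point): Middle of the left end face of the bar (10 mm above its underside, 160 mm along +y from its origin).
- bar_right (a point): Middle of the right end face of the bar (10 mm above its underside, 160 mm along -y from its origin).
- rack: Grey wooden rack fixed to the bench. Origin: on the bench, middle of the mouth line of its empty front bay; x points from the mouth into the bay, away from the robot, y left along the bay. The bay has no floor. Cheek inner faces at y = -200 and +200 mm (18 mm thick, 45 mm high, from x = 0 to 80 mm); back rail face at x = 80 mm (50 mm high). A full second bay behind reaches x = 190 mm. The track along the mouth is flush.
- post: Keeper post fixed upright in the mouth of the bay: steel, 25 mm in diameter, 50 mm high, red cap. Origin: centre of its foot, on the rack's mouth line (x = 0), 50 to 90 mm to the left of the rack's middle; its axes are parallel to the rack's. It leaves 67 mm between itself and the back rail; the gap from the right cheek to the post is shorter than the bar.
- tub: Lidded white paint tub standing loose on the bench, 90 mm in diameter, 73 mm high, 0.45 kg; origin: centre of its underside. To be left alone.
- bottle: Clear bottle with a green cap standing loose on the bench, 64 mm in diameter, 150 mm high, 0.3 kg; origin: centre of its underside. To be left alone.
- brushes: Tin with upright paint brushes standing loose to the left of the rack, 68 mm in diameter, 200 mm high over the brushes, 0.4 kg; origin: centre of its underside. To be left alone.

How it is judged:
On the way:
1. the bar's left end is behind the post while its right end is still outside the bay (x of bar_left in the frame of post above 0.014 m and y of bar_left in the frame of post above 0.01 m and x of bar_right in the frame of rack below 0 m), for 0.1 s.
At the end, for the whole second after the job is handed in: The bar lies flat on the bench, at rest, inside the front bay between the two cheeks and behind the post, each end within 9 mm of the back rail; tub, bottle and tin of brushes stand within 20 mm of where they were (x of bar_left in the frame of rack between 0.052 and 0.066 m and y of bar_left in the frame of rack between -0.203 and 0.203 m and height (world z) of bar_left between 0.005 and 0.015 m and x of bar_right in the frame of rack between 0.052 and 0.066 m and y of bar_right in the frame of rack between -0.203 and 0.203 m and height (world z) of bar_right between 0.005 and 0.015 m and angle between bar's own z axis and vertical below 0.05 rad and linear speed of bar below 0.01 m/s and distance of each of tub, bottle, brushes from where it was at the start of the episode below 0.02 m and angle between each of tub, bottle, brushes's own z axis and vertical below 0.1 rad); the robot touches nothing.
It fails at once if the bar is picked up (an end more than 12 mm off the bench) (height (world z) of any of bar_left, bar_right above 0.022 m).
It fails at once if the bar is gripped between the fingers (x of the grasp point in the frame of bar between -0.012 and 0.012 m and y of the grasp point in the frame of bar between -0.158 and 0.158 m and height (world z) of the grasp point below 0.036 m and contact force between the fingers and bar above 12 N).
It fails at once if a bystander is pushed more than 20 mm or tipped (distance of any of tub, bottle, brushes from where it was at the start of the episode above 0.02 m or angle between any of tub, bottle, brushes's own z axis and vertical above 0.3 rad).
It also fails if it takes over 67 s, if anything falls off the work surface, if the arm or the gripper's body presses on something with over 40 N, if the wrist force passes 120 N, or if a joint passes its speed limit or range.

## Working session

There is one attempt and no reset: what is moved stays moved. The work goes in short steps, Python scripts to look and compute and a tool call to move; the robot and the scene stay as the last step left them, time stands still between calls to the robot, and variables do not carry over. Pictures are saved under pics/ and viewed, at most 10 in all, crops included, and the job is handed in when it is done.

Besides the shell and the picture viewer there is one more tool, called as name(argument=value, ...) on one line, values as JSON. carry_out: Moves the arm, as the interface text tells. Its arguments: {"type":"object","properties":{"increments":{"type":"array","items":{"type":"number"}},"grip":{"type":"number"},"newtons":{"type":"number"}},"required":["increments"]}

```bash
mkdir -p pics
cat > h.py <<'E'
import numpy as np, cv2
from cell import readout, vision, arm
def ray(c,u,v):
    f=210/np.tan(np.radians(c['fov_y'])/2)
    d=np.array([(u-c['cx'])/f,(v-c['cy'])/f]); r=np.linalg.norm(d); x=r
    for _ in range(30): x=r/(1+c['k1']*x*x)
    d=d*(x/r if r>0 else 1)
    P=np.array(c['pose']); return P[:3,3],P[:3,:3]@np.array([d[0],-d[1],-1])
def pt(c,u,v,z):
    o,d=ray(c,u,v); return (o+d*(z-o[2])/d[2])
def px(c,p):
    f=210/np.tan(np.radians(c['fov_y'])/2); P=np.array(c['pose'])
    q=P[:3,:3].T@(np.array(p)-P[:3,3]); s=np.array([q[0],-q[1]])/-q[2]; s=s*(1+c['k1']*(s@s))
    return s*f+[c['cx'],c['cy']]
E
python3 - <<'E'
from h import *
for n in('top','scene'):
    im=vision.get_image(n); cv2.imwrite(f'pics/{n}0.png',im[:,:,::-1]); c=vision.calibration(n); print(n,c['fov_y'],c['cx'],c['cy'],c['k1'],np.round(c['pose'],3).tolist())
s=readout.observe(); print(s['clock'],s['position'],s['ee_rot'],arm.tcp_to_grasp)
E
```

```text
top 53.91740815423017 279.7846848565959 213.45854355531034 -0.009509726578250107 [[-0.023, 0.997, -0.07, 0.505], [-1.0, -0.023, -0.002, 0.025], [-0.004, 0.07, 0.998, 1.052], [0.0, 0.0, 0.0, 1.0]]
scene 54.712468844113474 276.6905011921235 214.32689563044104 0.006854724368345969 [[0.269, -0.535, 0.801, 1.245], [0.963, 0.134, -0.234, -0.171], [0.018, 0.834, 0.551, 0.498], [0.0, 0.0, 0.0, 1.0]]
0.1 [0.14348834 0.60785144 0.22602292] [-3.63264617e-01 -3.12046788e+00  2.15010387e-03] -0.0188
```

View pics/top0.png

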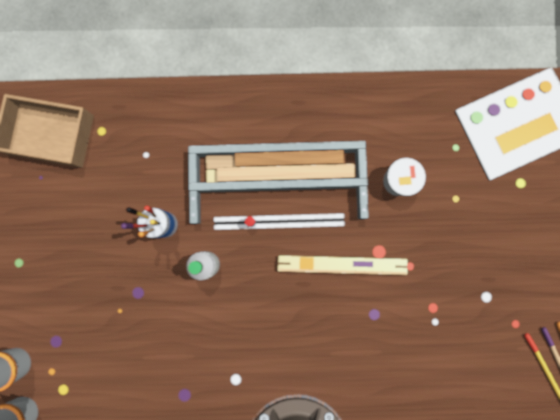

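View pics/scene0.png

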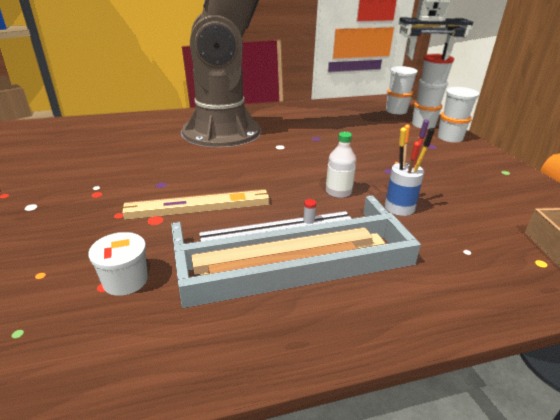

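The top view shows the bar from about (278,265) to (408,266), the post cap at (250,222), the cheeks at columns 195 and 364, and the rail at row 185. The bottle is at (203,266), the tub at (406,177) and the brush tin at (155,223). In the scene view the bar lies in front of the rack, right of the post.

```bash
cat >> h.py <<'E'
def barpose(im,c,roi=(150,300,210,430)):
    # yellow-pine mask; returns corners (world) at top face
    hsv=cv2.cvtColor(im,cv2.COLOR_RGB2HSV); m=cv2.inRange(hsv,(18,50,120),(35,200,255))
    k=np.zeros_like(m); a,b,l,r=roi; k[a:b,l:r]=m[a:b,l:r]
    k=cv2.morphologyEx(k,cv2.MORPH_CLOSE,np.ones((7,7)))
    cs=cv2.findContours(k,0,2)[0]; cn=max(cs,key=cv2.contourArea)
    w=np.array([pt(c,u,v,.02)[:2] for u,v in cn[:,0].astype(float)]).astype(np.float32)*1000
    return cv2.minAreaRect(w),cv2.boxPoints(cv2.minAreaRect(w))
E
python3 - <<'E'
from h import *
im=cv2.imread('pics/top0.png')[:,:,::-1].copy(); c=vision.calibration('top')
print('bar',barpose(im,c,(235,300,250,430)))
hsv=cv2.cvtColor(im,cv2.COLOR_RGB2HSV)
m=cv2.inRange(hsv,(0,150,110),(8,255,255))|cv2.inRange(hsv,(172,150,110),(180,255,255))
ys,xs=np.nonzero(m[205:240,235:265]); print('post',len(xs),pt(c,xs.mean()+235,ys.mean()+205,.05)*1000)
# rack: grey-blue mask
g=cv2.inRange(hsv,(85,20,70),(115,110,230)); k=np.zeros_like(g); k[135:230,180:380]=g[135:230,180:380]
big=cv2.resize(im[130:290,140:440],None,fx=2.6,fy=2.6,interpolation=cv2.INTER_CUBIC); cv2.imwrite('pics/crop.png',big[:,:,::-1])
for r in (200,205,210): print(r,[int(x) for x in np.nonzero(k[r])[0]])
for cc in (215,240,270,300,330,350): print(cc,[int(x) for x in np.nonzero(k[:,cc])[0]])
E
```

```text
bar (((446.2404479980469, -123.96176147460938), (323.0843811035156, 40.96165084838867), 87.13642120361328), array([[ 417.71484 , -284.27905 ],
       [ 458.62537 , -286.32544 ],
       [ 474.76605 ,   36.35553 ],
       [ 433.85553 ,   38.401917]], dtype=float32))
post 51 [558.43462859 101.95680934  50.        ]
200 [197, 359]
205 [196, 197, 198, 359, 360]
210 [197, 359, 360]
215 [152, 153, 189, 190]
240 [188, 189]
270 [188]
300 [187, 188]
330 [186, 187]
350 [148, 149, 185, 186]
```

View pics/crop.png

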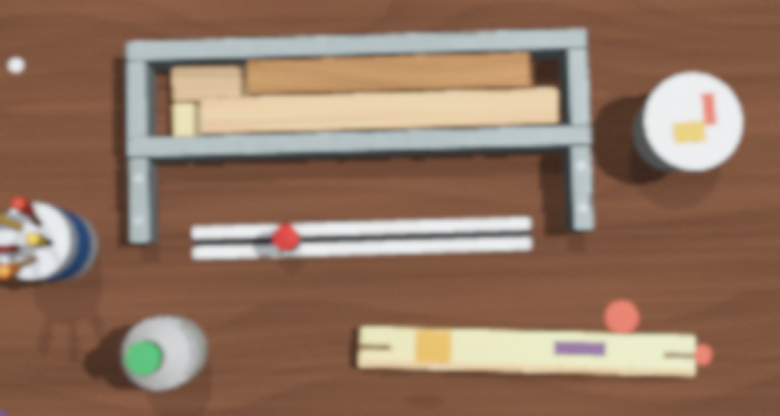

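The crop shows the cheek front inner corners at crop (153,242) and (572,230). The rail's front top edge runs from (155,157) to (570,147), the post cap is at (286,238), and the bar spans (358,347) to (696,356).

Run:
```python
from h import *
c=vision.calibration('top')
q=lambda u,v,z:np.round(pt(c,140+(u+.5)/2.6-.5,130+(v+.5)/2.6-.5,z)[:2]*1000,1)
L,R=q(154,242,.045),q(571,230,.045); rl,rr=q(155,157,.05),q(570,147,.05)
print('cheek L,R inner front',L,R,np.linalg.norm(L-R),'rail',rl,rr)
d=rl-rr; yh=d/np.linalg.norm(d); xh=np.array([yh[1],-yh[0]]); print('yaw deg',np.degrees(np.arctan2(xh[1],xh[0])))
mid=(L+R)/2; o1=mid+xh*(-(mid-rr)@xh*-1*0); 
print('mouth by cheeks depth to rail',(rr-mid)@xh)
o=mid+xh*(((rr+rl)/2-mid)@xh-80); print('rack origin (rail-80)',o)
post=np.array([558.4,102.]); print('post in rack',(post-o)@xh,(post-o)@yh)
for n,p in dict(bl=[(474.8+433.9)/2-0,(36.4+38.4)/2],br=[(417.7+458.6)/2,-285.3]).items(): print(n,(np.array(p)-o)@xh,(np.array(p)-o)@yh)
for n,u,v,z in(('tub',693,120,.073),('bottlecap',142,358,.15),('tin',40,240,.1)): print(n,q(u,v,z),(q(u,v,z)-o)@xh,(q(u,v,z)-o)@yh)
```

```text
cheek L,R inner front [556.9 225.4] [ 559.1 -166.4] 391.80617657203925 rail [636.6 222.7] [ 636.9 -167.4]
yaw deg 0.044062369816402
mouth by cheeks depth to rail 78.74855400143288
rack origin (rail-80) [556.74855437  29.4990376 ]
post in rack 1.707200798429648 72.4996709479595
bl -102.39244798799152 7.979707971034662
br -118.84061026079827 -314.7077382642465
tub [ 656.2 -277. ] 99.21570823730225 -306.57542844138754
bottlecap [454.7 215.5] -101.90548325119032 186.07938614408783
tin [558.2 315.9] 1.671697091932718 286.39976150307547
```

carry_out(increments=[26, -38, 0, 0, 0, 0, 26, -38, 0, 0, 0, 0, 26, -38, 0, 0, 0, 0, 26, -38, 0, 0, 0, 0, 26, -38, 0, 0, 0, 0, 26, -38, 0, 0, 0, 0, 26, -38, 0, 0, 0, 0, 26, -38, 0, 0, 0, 0, 5, -46, 0, 0, 0, 0.02, 5, -46, 0, 0, 0, 0.02, 5, -46, 0, 0, 0, 0.02, 5, -46, 0, 0, 0, 0.02, 5, -46, 0, 0, 0, 0.02, 5, -46, 0, 0, 0, 0.02, 5, -46, 0, 0, 0, 0.02, 5, -46, 0, 0, 0, 0.02, 5, -46, 0, 0, 0, 0.02, 0, 0, 0, 0, 0, 0], grip=0)

```text
clock: 2.35
position: [0.3963, -0.1129, 0.2268]
ee_rot: [0.09, 3.14, -0.002]
force: [0.8, 0.4, -0.4]
width: 1.003
gripper_force: 0.0
```

carry_out(increments=[0, 0, -26, 0, 0, 0, 0, 0, -26, 0, 0, 0, 0, 0, -26, 0, 0, 0, 0, 0, -26, 0, 0, 0, 0, 0, -26, 0, 0, 0, 0, 0, -26, 0, 0, 0, 0, 0, -26, 0, 0, 0, 0, 0, -26, 0, 0, 0, 0, 0, -10, 0, 0, 0, 0, 0, 0, 0, 0, 0])

```text
clock: 3.6
position: [0.3963, -0.1093, 0.0085]
ee_rot: [-0.081, -3.139, -0.001]
force: [-0.2, -0.7, 0.2]
width: 0.996
gripper_force: 0.0
```

carry_out(increments=[8, 0, 0, 0, 0, 0, 7, 0, 0, 0, 0, 0, 5, 0, 0, 0, 0, 0, 5, 0, 0, 0, 0, -0.0165, 5, 0, 0, 0, 0, -0.0165, 5, 0, 0, 0, 0, -0.0165, 5, 0, 0, 0, 0, -0.0165, 5, 0, 0, 0, 0, -0.0165, 5, 0, 0, 0, 0, -0.0165, 5, 0, 0, 0, 0, -0.0165, 5, 0, 0, 0, 0, -0.0165, 5, 0, 0, 0, 0, -0.0165, 5, 0, 0, 0, 0, -0.0165, 5, 0, 0, 0, 0, -0.0165, 5, 0, 0, 0, 0, -0.0165, 5, 0, 0, 0, 0, -0.0165, 5, 0, 0, 0, 0, -0.0165, 4, 0, 0, 0, 0, -0.0165, 4, 0, 0, 0, 0, -0.0165])

```text
clock: 5.98
position: [0.4947, -0.1097, 0.0087]
ee_rot: [-0.496, -3.102, -0.0]
force: [-1.2, -0.3, 0.8]
width: 1.004
gripper_force: 0.8
```

Run:
```python
from h import *
im=vision.get_image('top'); cv2.imwrite('pics/top1.png',im[:,:,::-1]); s=readout.observe(); print(s['clock'],s['position'],s['ee_rot'],s['joints'],s['force'])
```

```text
6.025 [ 0.49543614 -0.10963872  0.00876973] [4.96580837e-01 3.10157188e+00 1.07151987e-04] [-0.23829454  0.58936862  0.484502    2.09838979 -0.50345731  0.56659406
  1.86233027] [ 0.84839665  0.72185451 -0.23124322]
```

View pics/top1.png

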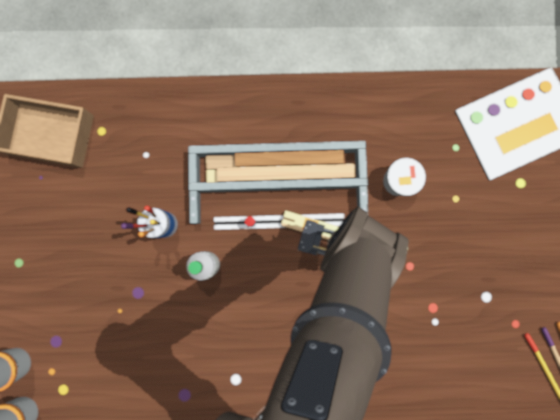

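The top view shows the bar angled as planned, with its left end at about pixel (286,218), right of the post and just past the mouth. Next I shut the fingers and go round to the right end.

carry_out(increments=[-8, 3, 0, 0, 0, 0, -8, 3, 0, 0, 0, 0, -8, 3, 0, 0, 0, 0, 0, 0, 26, 0, 0, 0, 0, 0, 26, 0, 0, 0])

```text
clock: 6.65
position: [0.4696, -0.1005, 0.0612]
ee_rot: [-0.494, -3.101, -0.0]
force: [0.8, 0.3, 0.1]
width: 0.996
gripper_force: 0.0
```

carry_out(increments=[-1, -24, 0, 0, 0, -0.1745, -1, -24, 0, 0, 0, -0.1745, -1, -24, 0, 0, 0, -0.1745, -1, -24, 0, 0, 0, -0.1745, -1, -24, 0, 0, 0, -0.1745, -1, -24, 0, 0, 0, -0.1745, -1, -24, 0, 0, 0, -0.1745, -1, -24, 0, 0, 0, -0.1745, -1, -24, 0, 0, 0, -0.1745, 0, 0, 0, 0, 0, 0, 0, 0, 0, 0, 0, 0], grip=1, newtons=10)

```text
clock: 8.02
position: [0.4613, -0.3157, 0.0605]
ee_rot: [-2.539, -1.848, -0.0]
force: [-0.2, 0.3, -0.0]
width: 0.005
gripper_force: 0.0
```

```bash
cat > m.py <<'E'
from h import *
import sys
im=vision.get_image('top'); cv2.imwrite(f'pics/{sys.argv[1]}.png',im[:,:,::-1]); c=vision.calibration('top'); s=readout.observe(); print(s['clock'],s['position'],s['ee_rot'],s['width'])
r,b=barpose(im,c,(192,300,200,430)); b=np.array(b); print(r); print((b-[557,29]).round(1).tolist())
E
python3 m.py top2
```

```text
8.075 [ 0.4615614  -0.31544155  0.06051546] [-2.53932252e+00 -1.84792220e+00 -9.48442453e-04] 0.006810610841837539
((518.7454833984375, -132.0328369140625), (324.4820861816406, 41.943138122558594), 72.02423858642578)
[[-108.3, -308.9], [-68.4, -321.8], [31.8, -13.2], [-8.1, -0.2]]
```

View pics/top2.png

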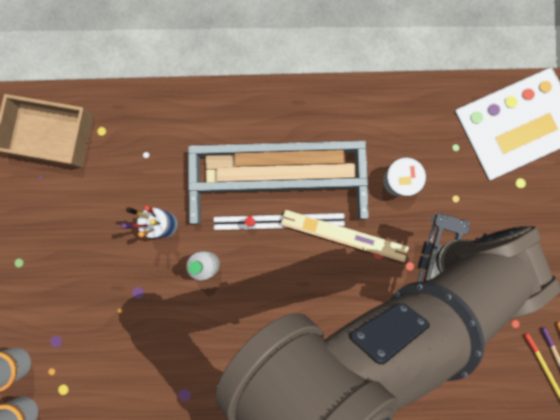

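The bar lies as planned: centre (519,-132), angled 18°, with its line passing just behind the post. Now I push its right end face along that line.

carry_out(increments=[0, 0, -26, 0, 0, 0, 0, 0, -26, 0, 0, 0, 1, 8, 0, 0, 0, 0, 2, 7, 0, 0, 0, 0, 2, 7, 0, 0, 0, 0, 2, 6, 0, 0, 0, 0.001, 2, 6, 0, 0, 0, 0.001, 2, 6, 0, 0, 0, 0.001, 2, 6, 0, 0, 0, 0.001, 2, 6, 0, 0, 0, 0.001, 2, 6, 0, 0, 0, 0.001, 2, 6, 0, 0, 0, 0.001, 2, 6, 0, 0, 0, 0.001, 2, 6, 0, 0, 0, 0.001, 2, 6, 0, 0, 0, 0, 2, 6, 0, 0, 0, 0])

```text
clock: 10.07
position: [0.4887, -0.2282, 0.0087]
ee_rot: [-2.534, -1.856, -0.0]
force: [-1.2, -2.2, 1.2]
width: 0.005
gripper_force: 0.8
```

```bash
python3 m.py top3
```

```text
10.125 [ 0.4890414  -0.22724406  0.00855591] [-2.53303597e+00 -1.85698933e+00 -6.80208569e-04] 0.004514421572251268
((540.1098022460938, -59.772705078125), (311.87432861328125, 41.76583480834961), 72.7571792602539)
[[-83.1, -231.5], [-43.2, -243.9], [49.3, 54.0], [9.4, 66.3]]
```

View pics/top3.png

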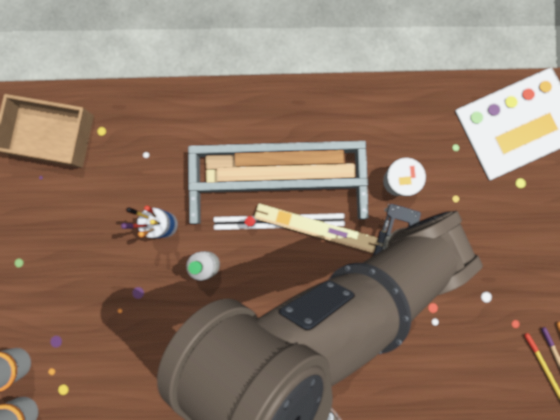

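The picture shows the bar's left end at about (258,212) px, level with the post. Its near corner is almost grazing the post at (250,222), so I'll steer it slightly rail-ward while pushing on.

carry_out(increments=[0.5, 2, 0, 0, 0, -0.01, 1, 3, 0, 0, 0, -0.01, 2, 6, 0, 0, 0, -0.005, 2, 6, 0, 0, 0, 0, 2.5, 6, 0, 0, 0, 0, 2.5, 6, 0, 0, 0, 0.004, 2.5, 6, 0, 0, 0, 0.005, 2.5, 6, 0, 0, 0, 0.006, 2.5, 6, 0, 0, 0, 0.006, 2.5, 6, 0, 0, 0, 0.006, 2.5, 6, 0, 0, 0, 0.006, 2.5, 6, 0, 0, 0, 0.006])

```text
clock: 11.62
position: [0.5142, -0.1633, 0.0087]
ee_rot: [2.521, 1.874, -0.0]
force: [0.7, -0.9, -0.3]
width: 0.007
gripper_force: 0.4
```

```bash
python3 m.py top4
```

```text
11.675 [ 0.5146516  -0.16236507  0.00861875] [-2.51958032e+00 -1.87569789e+00 -5.77830286e-04] 0.001965079214539123
((564.48876953125, 8.126449584960938), (306.1524658203125, 42.103172302246094), 72.93183135986328)
[[-57.6, -161.0], [-17.3, -173.4], [72.5, 119.3], [32.3, 131.6]]
```

View pics/top4.png

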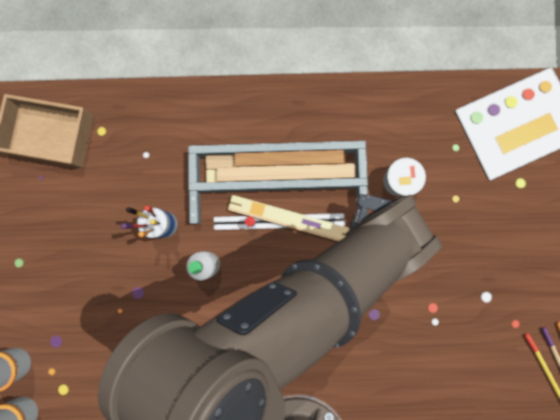

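The left end, at (233,204) px, is now behind the post with the right end still outside (x about -42 mm). I push 12 mm more, then go round to the front face with open fingers.

carry_out(increments=[2, 6, 0, 0, 0, 0.006, 2, 6, 0, 0, 0, 0.006, 0, 0, 0, 0, 0, 0, -2, -6, 0, 0, 0, 0, -2, -6, 0, 0, 0, 0, 0, 0, 26, 0, 0, 0, 0, 0, 26, 0, 0, 0])

```text
clock: 12.55
position: [0.5135, -0.1646, 0.0613]
ee_rot: [-2.511, -1.887, 0.001]
force: [0.9, 0.6, 0.3]
width: 0.009
gripper_force: 0.0
```

carry_out(increments=[-3, 0, 0, 0, 0, 0.1745, -3, 10, 0, 0, 0, 0.1745, -3, 15, 0, 0, 0, 0.1745, -2, 18, 0, 0, 0, 0.1745, -2, 18, 0, 0, 0, 0.1745, 0, 18, 0, 0, 0, 0.1745, 0, 18, 0, 0, 0, 0.1745, 0, 18, 0, 0, 0, 0.1745, 0, 17, 0, 0, 0, 0.1745, 0, 0, 0, 0, 0, 0, 0, 0, 0, 0, 0, 0], grip=0)

```text
clock: 13.92
position: [0.5011, -0.0329, 0.0609]
ee_rot: [0.448, 3.109, -0.0]
force: [0.2, 0.6, -0.6]
width: 0.995
gripper_force: 0.0
```

```bash
python3 m.py top5
```

```text
13.975 [ 0.50106586 -0.03297158  0.06080966] [ 4.46917581e-01  3.10941179e+00 -7.45155280e-04] 0.9998563985796384
((585.005615234375, 79.96570587158203), (184.35446166992188, 42.04893493652344), 73.35874938964844)
[[-18.5, -31.3], [21.8, -43.4], [74.5, 133.3], [34.3, 145.3]]
```

View pics/top5.png

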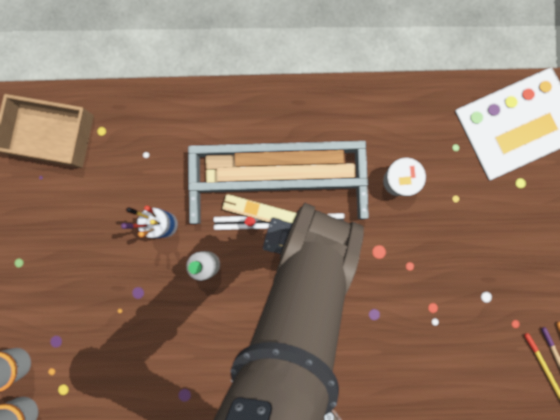

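The top view shows the bar's left end at (226,204) px, behind the post. The open fingers are hovering at the front of the bar's right half. Now down, contact, and swing it in.

carry_out(increments=[0, 0, -26, 0, 0, 0, 0, 0, -26, 0, 0, 0, 6, -2, 0, 0, 0, 0, 6, -2, 0, 0, 0, 0, 6, -2, 0, 0, 0, 0, 4, -1.4, 0, 0, 0, 0.018, 4, -1.4, 0, 0, 0, 0.018, 4, -1.4, 0, 0, 0, 0.018, 4, -1.4, 0, 0, 0, 0.018, 4, -1.4, 0, 0, 0, 0.018, 4, -1.4, 0, 0, 0, 0.018, 4, -1.4, 0, 0, 0, 0.018, 4, -1.4, 0, 0, 0, 0.018])

```text
clock: 15.6
position: [0.5514, -0.049, 0.0087]
ee_rot: [0.213, 3.134, -0.0]
force: [-1.5, 0.8, -0.4]
width: 1.0
gripper_force: 0.5
```

carry_out(increments=[4, -0.8, 0, 0, 0, 0.018, 4, -0.8, 0, 0, 0, 0.018, 4, -0.8, 0, 0, 0, 0.018, 4, -0.8, 0, 0, 0, 0.018, 4, -0.8, 0, 0, 0, 0.018, 4, -0.8, 0, 0, 0, 0.018, 4, -0.8, 0, 0, 0, 0.018, 4, -0.8, 0, 0, 0, 0.018, 0, 0, 0, 0, 0, 0])

```text
clock: 16.73
position: [0.5838, -0.0554, 0.0088]
ee_rot: [-0.012, 3.141, -0.0]
force: [1.1, -0.6, -1.0]
width: 1.0
gripper_force: 0.0
```

```bash
python3 m.py top6
```

```text
16.775 [ 0.58354057 -0.05541203  0.00876564] [-1.10268153e-02  3.14088800e+00 -1.58870831e-04] 0.9998605313141744
((613.0997924804688, 103.68540954589844), (35.80470275878906, 131.0652313232422), 0.5099247097969055)
[[37.6, 140.1], [38.8, 9.0], [74.6, 9.3], [73.4, 140.4]]
```

View pics/top6.png

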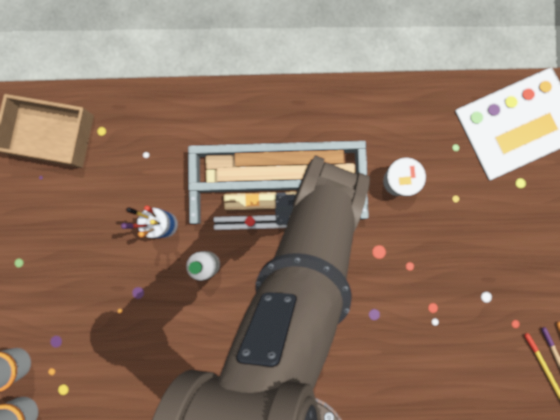

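The bar is inside the bay and parallel to the rail, with a few mm to go (left end at (226,200) px). I'll centre the fork on it and press it home gently.

carry_out(increments=[-8, 0, 0, 0, 0, 0, -7, 0, 0, 0, 0, 0, 0, 17, 0, 0, 0, 0, 0, 17, 0, 0, 0, 0, 0, 16, 0, 0, 0, 0, 6, 0, 0, 0, 0, 0, 5, 0, 0, 0, 0, 0, 3, 0, 0, 0, 0, 0, 2, 0, 0, 0, 0, 0, 2, 0, 0, 0, 0, 0, 1, 0, 0, 0, 0, 0, 1, 0, 0, 0, 0, 0])

```text
clock: 18.27
position: [0.5881, -0.0053, 0.0087]
ee_rot: [0.011, -3.141, -0.0]
force: [-1.2, 0.3, 0.1]
width: 1.0
gripper_force: 0.3
```

carry_out(increments=[1, 0, 0, 0, 0, 0, 1, 0, 0, 0, 0, 0, 0, 0, 0, 0, 0, 0])

```text
clock: 18.65
position: [0.5903, -0.0053, 0.0088]
ee_rot: [-0.011, 3.141, 0.0]
force: [1.0, -0.4, -0.5]
width: 0.996
gripper_force: 0.1
```

carry_out(increments=[1, 0, 0, 0, 0, 0, 1, 0, 0, 0, 0, 0, 0, 0, 0, 0, 0, 0])

```text
clock: 19.02
position: [0.5914, -0.0052, 0.0087]
ee_rot: [0.011, -3.14, -0.001]
force: [-4.7, 0.0, 3.4]
width: 1.001
gripper_force: 2.4
```

carry_out(increments=[1, 0, 0, 0, 0, 0, 0, 0, 0, 0, 0, 0])

```text
clock: 19.27
position: [0.5915, -0.0053, 0.0085]
ee_rot: [0.01, -3.139, -0.001]
force: [-8.7, 0.5, 6.3]
width: 1.0
gripper_force: 3.8
```

carry_out(increments=[1, 0, 0, 0, 0, 0, 0, 0, 0, 0, 0, 0])

```text
clock: 19.52
position: [0.5916, -0.0053, 0.0084]
ee_rot: [0.01, -3.137, -0.001]
force: [-10.4, 0.7, 7.4]
width: 0.998
gripper_force: 5.2
```

Contact: the force rose and the position stalled at x of about 0.5915, so the bar is seated. Now I back off and look.

carry_out(increments=[-4, 0, 0, 0, 0, 0, -8, 0, 0, 0, 0, 0, -8, 0, 0, 0, 0, 0, 0, 0, 30, 0, 0, 0, 0, 0, 40, 0, 0, 0, 0, 0, 40, 0, 0, 0, 0, 0, 40, 0, 0, 0, -25, -35, 0, 0, 0, 0, -25, -35, 0, 0, 0, 0, -25, -35, 0, 0, 0, 0, -25, -35, 0, 0, 0, 0, -25, -35, 0, 0, 0, 0, -25, -35, 0, 0, 0, 0, -10, -40, 0, 0, 0, 0, -10, -40, 0, 0, 0, 0, 0, 0, 0, 0, 0, 0])

```text
clock: 21.52
position: [0.4025, -0.2985, 0.1591]
ee_rot: [-0.003, 3.141, -0.003]
force: [0.7, 0.3, -0.0]
width: 1.002
gripper_force: 0.0
```

```bash
python3 m.py top7
python3 - <<'E'
import cv2
im=cv2.imread('pics/top7.png'); cv2.imwrite('pics/top7c.png',cv2.resize(im[130:290,120:440],None,fx=2.5,fy=2.5,interpolation=cv2.INTER_CUBIC))
E
```

```text
21.575 [ 0.40326878 -0.29638321  0.15875764] [-6.28492936e-03  3.14132164e+00 -4.94526578e-04] 0.9987170056293353
((612.7870483398438, 7.3907928466796875), (324.16888427734375, 35.348819732666016), 88.65550994873047)
[[34.3, -183.2], [69.7, -184.1], [77.3, 140.0], [41.9, 140.8]]
```

View pics/top7c.png

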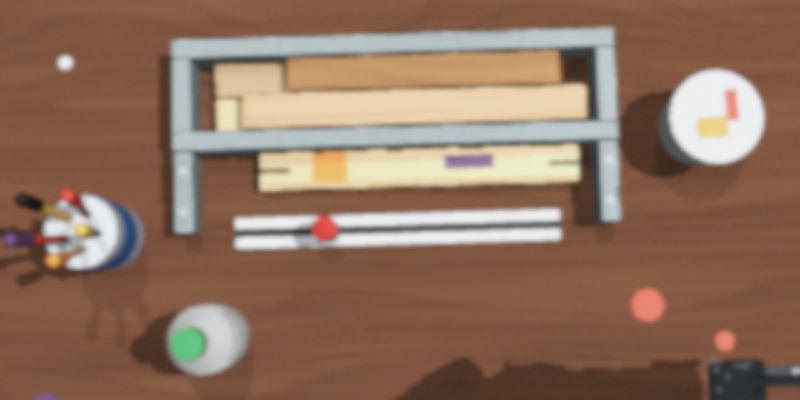

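The crop shows the bar in the bay with its front edge parallel to the rail, from (258,190) to (580,181). My mask was clipped at the top, so I'll check the edges properly, and check the bystanders by differencing the images.

Run:
```python
from h import *
im=cv2.imread('pics/top7.png')[:,:,::-1].copy(); im0=cv2.imread('pics/top0.png')[:,:,::-1]; c=vision.calibration('top')
hsv=cv2.cvtColor(im,cv2.COLOR_RGB2HSV); g=cv2.cvtColor(im,cv2.COLOR_RGB2GRAY).astype(float)
def line(rows,z,sign,cols=range(232,346,3)):
    P=[]
    for u in cols:
        d=sign*np.diff(g[rows[0](u):rows[1](u),u]); i=int(np.argmax(d)); v=rows[0](u)+i+.5
        if 0<i<len(d)-1:
            a,b,e=d[i-1:i+2]; v+=.5*(a-e)/(a-2*b+e)
        P.append(pt(c,u,v,z)[:2]*1000)
    P=np.array(P); 
    for _ in range(3):
        k=np.polyfit(P[:,1],P[:,0],1); r=abs(P[:,0]-np.polyval(k,P[:,1])); P=P[r<=max(2,2*np.median(r))]
    return k,len(P),r.std()
f=lambda u:int(206-(u-223)*.028)
kb=line((lambda u:f(u)-6,lambda u:f(u)+6),.02,-1)
kt=line((lambda u:f(u)-15-5,lambda u:f(u)-15+5),.02,1)
kr=line((lambda u:f(u)-21,lambda u:f(u)-14),.05,-1)
for n,k in(('bar front',kb),('bar back',kt),('rail',kr)): print(n,[round(float(np.polyval(k[0],y)),1) for y in(168,-152)],k[1:])
for n,(u,v) in dict(tub=(406,177),bottle=(203,266),tin=(155,223)).items():
    s=(slice(v-28,v+28),slice(u-28,u+28)); a=cv2.cvtColor(im0[s].copy(),7).astype(np.float32); b=cv2.cvtColor(im[s].copy(),7).astype(np.float32); print(n,cv2.phaseCorrelate(a,b))
```

```text
bar front [599.1, 600.5] (38, np.float64(0.21167801924279686))
bar back [636.8, 638.6] (38, np.float64(0.273857941573586))
rail [638.7, 640.4] (38, np.float64(0.1566074769743154))
tub ((-0.014631223552100892, -0.02824358837615648), 0.9845839977264405)
bottle ((-0.0013478560963875452, -0.00853953900211124), 0.9858212288220723)
tin ((0.013331602676963428, -0.01576984093869882), 0.9947070266803105)
```

```bash
python3 -c "
from cell import arm; print(arm.sign_off())"
```

```text
the job is handed in; nothing more can be done
None
```

The bar is in the front bay, parallel to the back rail and about 2 mm from it at both ends by camera measurement, the bystanders have not moved, and the job was handed in at about 22 s; no verdict came back.

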